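# Fit the polishing wheel

### The arm

A 6-joint arm with a two-finger parallel gripper is mounted at the origin on a cart in front of the work surface, level with it; the furniture and walls round the work are solid. World frame = base frame: x ahead of the robot, y to its left, z up, the work surface at z = 0. Lengths are in m, angles in rad, forces in N, time in s.
With the tool pointing down it reaches from about 0.375 to 0.975 m from the base axis. Payload 3.8 kg.
Tool frame: the origin (TCP) lies midway between the tips of the shut fingers; the grasp point (between the pads) lies 19 mm behind it; z points along the fingers, y is the line along which they close (so a half turn about z gives the same grasp; the last joint's range is limited). The gripper opens to 85 mm and grips with 20 to 120 N. Pads are 22 mm wide; open, the fingers measure 114 mm over their backs; the gripper's body (76 mm by 85 mm) begins 54 mm behind the grasp point. The pads swing forward as they close: fully open they stand 13 mm farther back than shut.
Start: joints at [1.231, 0.264, 1.604, -0, 1.274, -0.037], TCP at [0.201, 0.644, 0.231] pointing down, gripper open.
Joint ranges: [-2.63, 2.63], [-0.94, 2.18], [0.31, 2.57], [-1.31, 4.45], [0, 2.66], [-2.55, 2.55]. Speed limits (rad/s): [2.57, 2.57, 3.14, 3.14, 3.14, 3.14].

### API

Orientations are given as a rotation vector (axis times angle).
In Python, from workcell import status, read_camera, workorder, masks_of gives the robot as it stands.
- The arm moves only by the tool drive_tool, never from a script. Its argument "rows" is a list of rows, each a list of 7 numbers: the turn, a rotation vector about the tool's x, y, z in degrees, then the shift along the tool's x, y, z in m, then the opening, from 0 (shut) to 1 (fully open). In form: [[ax, ay, az, tx, ty, tz, claw], ...]. A call has 1 to 8 rows; each row shifts and turns the commanded pose from where the row before left it, along the tool's axes as they then stand; what a row does not reach is not made up. A row lasts 1/12 s, in which the tool goes at most 41.7 mm and 7.16 degrees, less where a joint would pass 70% of its speed; a pose out of reach is approached as far as the arm can. A call is refused whole if a number of a shift passes 0.0417 or a number of a turn 7.16, either way. A call with a gripper value outside its range is refused whole. The fingers move at their own pace and stop on an object; "force" is the grip in N (left out, the last holds). Time passes only in rows, so rows that do not move let the fingers close. It gives the time, the measured TCP pose, the force, the opening and the grip force at its end, in the units of the state.
- status.read_state(): the state, without advancing time (a new reading comes with each control period).
- read_camera(name): name is "scene" or "top" or "wrist"; returns a dict with "color" (400x640x3 uint8, red, green, blue), "intrinsics" (3x3 intrinsics, pixels), "world_from_camera" (4x4, takes a point from camera to world coordinates); the wrist camera has in their place "mount" (4x4, takes a point from camera to tool coordinates, whose origin is the TCP and whose axes are the flange's). Camera axes: x right, y up, looking along -z (the intrinsics and any distortion apply to the point x, -y, -z); pixel columns grow to the right and rows downward; lengths in m; the calibration is good to about 2 mm. The wrist camera is an equidistant fisheye: a pixel r from the principal point sees the ray r / f radians off the axis. A picture is of the moment at which its call begins: read the wrist's pose just before it. There is no depth.
- workorder.finish_job(): hands the job in; it is judged then, once.
Trained networks look in a picture, given as the dict that the camera call returned (one of the last four; its "shot" number tells which), for a name from the list of things; names that differ only in an ending like _2 or _b are one class to them, and where a whole thing is asked for, a point or a joint stands for the part that bears it (a point fixed in the world has none). Each returns a list of dicts, best first, with "score" (0 to 1); they miss things now and then, are a little off and sometimes report something else, mostly with a low value. They report only what shows in the picture. A call takes as long as a camera call. They do not tell look-alikes from the thing itself.
- masks_of(picture, name): "mask" (400x640 bool, what is visible of it) and "bbox" ([left, top, right, bottom] in pixels, round what is visible of it).
The state is a dict: "time": time; "q": joint angles; "joint_vel": joint speeds; "joint_torque": joint torques, N m; "tool_pos": TCP position; "tcp_rot": TCP orientation; "wrist_force": force on the tool from outside, world axes, zero at the start; "torque": the same for the moment, N m; "width": opening from 0.0 (shut) to 1.0 (fully open); "grip_force": force on a finger pad.
Only numpy, scipy, OpenCV 4.12 (cv2) and the standard library are available. Lean on these libraries where they do the work, as an engineer would, in place of code of your own. Each camera call takes 0.05 s, during which the arm holds its last target. There are 200 camera calls.

### The job

Get the glass-edge polisher ready for its large cork wheel: first turn the speed dial fully anticlockwise to off, then lift the larger of the two wheels out of the wooden rack and lower its splined stem into the drive socket, turning the wheel until the splines mesh. Press it fully home against the ejector spring, flange down on the rim of the socket, and finish while still gripping it and holding it down so that a workmate can tighten the locking screw; leave the small wheel, the pliers, the marker and the eraser where they are.

Things in the scene. Friction and masses are not known exactly. Their poses are not given: they have to be found in the camera images.
- dial (a joint): angle of the speed dial in rad: 0 is off, the anticlockwise end stop, where its white line points at the long white tick (lower left as seen from the front); it grows clockwise seen from above, up to 4.71. Stays where it is left; turning it takes about 0.04 N m
- dial_grip (a point): grip point on the dial's vertical axis, 90 mm above the bench, 4 mm below the dial's top. The black dial is an upright bar 40 mm long, 12 mm wide, 26 mm tall (top 94 mm above the bench) on a flat skirt 42 mm across and 7 mm thick, itself on the deck. x points along the bar to the end with the white line, z up; turns with the dial
- polisher: grey bench edge polisher, fixed, 240 mm deep (x) by 200 mm wide (y), deck 62 mm above the bench; origin under its centre on the bench, x away from its front, z up. Dial on the mid line, 84 mm in front of the centre; drive socket on the mid line, 35 mm behind the centre, inside a round water pan whose rim is 152 mm across and stands 10 mm above the deck
- socket (a point): centre of the mouth of the steel drive socket, level with its rim, 92 mm above the bench. Socket 42 mm across outside, standing 30 mm above the deck; bore 19 mm across with six keyways 7 mm wide, 60 degrees apart, out to 28 mm across. x points along one keyway, z up. It turns on its vertical spindle (about 0.12 N m of friction) and stays where it is left
- ejector (a joint): travel in m of the spring ejector pin down the socket: 0 as it stands, its top 20 mm below the rim, and 0.008 when the wheel is fully home. The spring pushes up with 6 N at 0 and 10 N at 0.008, more than a wheel weighs, so a wheel let go rises about 8 mm
- wheel: the larger cork wheel, 84 mm across, loose, about 0.25 kg, upright in either hole of the rack, at any yaw. Origin: centre of the underside of its steel flange (48 mm across); z up along its axis, x along one of the six keys of its stem. Fully home, the origin coincides with socket. From the origin up: flange 4 mm, cork disc 20 mm, washer 3 mm (54 mm across), then the hub
- wheel_hub (a point): grip point on the wheel's axis, 49 mm above its origin, axes as the wheel's. The round metal hub is 38 mm across and 30 mm tall, from 27 to 57 mm above the origin; fingers here end just above the washer. Each of the six dark screws on the hub's top lies above a key of the stem
- wheel_stem_tip (a point): tip of the wheel's stem, 28 mm below its origin. Stem: 16 mm of splines (six keys 5 mm wide, 60 degrees apart, 26 mm over the keys), below them a round nose 16.4 mm across and 12 mm long, tapered to 9 mm at the tip. The nose enters the socket at any yaw; the keys then rest on the rim (origin 16 mm above it) until they face the keyways within about 4 degrees
- rack: fixed block of hardwood, 100 by 205 by 40 mm, origin under its centre, with two round holes 33 mm wide and 34 mm deep at 52 mm either side of the centre along its y; the wheels' stems hang loosely in them and the flanges lie on the top, 40 mm above the bench
- small_wheel: the smaller wheel, like the other but only 58 mm across; loose, in the other hole of the rack. Origin at the centre of its flange's underside. Leave it there
- pliers: red-handled glass pliers, 188 by 60 by 13 mm, lying loose on the bench; origin under the middle. Leave them
- marker: black marker pen, 129 by 14 by 14 mm, lying loose on the bench; origin under the middle. Leave it
- eraser: eraser in a card sleeve, 20 by 42 by 13 mm, lying loose on the bench; origin under the middle. Leave it
Mind the look-alikes: they are no part of the job. What is shaped like the wheel but red is not meant.

How it is judged:
By the outcome, as a careful person would: the job done as asked, in the order asked, and still so for the second after the job is handed in, while the arm keeps its last pose, push and grip.
It also fails if it takes over 64 s, if anything falls off the work surface, if the arm or the gripper's body presses on something with over 40 N, if the wrist force passes 120 N, or if a joint passes its speed limit or range.

## Working session

There is one attempt and no reset: what is moved stays moved. The work goes in short steps, Python scripts to look and compute and a tool call to move; the robot and the scene stay as the last step left them, time stands still between calls to the robot, and variables do not carry over. Pictures are saved under pics/ and viewed, at most 10 in all, crops included, and the job is handed in when it is done.

Besides the shell and the picture viewer there is one more tool, called after "Call:" as a command line: name --pt "numbers of a row" for each row, then --argument value for the rest. drive_tool: Moves the arm, as the interface text tells. Its arguments: {"type":"object","properties":{"rows":{"type":"array"},"force":{"type":"number"}},"required":["rows"]}

```bash
mkdir -p pics
cat > h.py <<'E'
import numpy as np, cv2, sys
from scipy.spatial.transform import Rotation as R
from workcell import status, read_camera, workorder, masks_of
def save(im,name): cv2.imwrite('pics/'+name+'.png',im[...,::-1])
def ray(p,u,v):
    K=np.array(p['intrinsics']);W=np.array(p['world_from_camera'])
    d=np.array([(u-K[0,2])/K[0,0],-(v-K[1,2])/K[1,1],-1.])
    return W[:3,3],W[:3,:3]@d
def atz(p,u,v,z):
    o,d=ray(p,u,v);return o+d*(z-o[2])/d[2]
def proj(p,X):
    K=np.array(p['intrinsics']);W=np.array(p['world_from_camera'])
    c=W[:3,:3].T@(np.asarray(X)-W[:3,3]);return np.array([K[0,2]+K[0,0]*c[0]/-c[2],K[1,2]+K[1,1]*-c[1]/-c[2]])
E
python3 - <<'E'
from h import *
np.set_printoptions(precision=4,suppress=True)
a=read_camera('scene');b=read_camera('top')
save(a['color'],'scene');save(b['color'],'top')
for p,n in((a,'scene'),(b,'top')):
    print(n,p.keys(),p['intrinsics'],p['world_from_camera'])
    for k in ['dial','polisher','wheel','small_wheel','rack','pliers','marker','eraser']:
        print(k,[(round(m['score'],2),m['bbox'],m['mask'].sum(), np.argwhere(m['mask']).mean(0)[::-1].round(1)) for m in masks_of(p,k)])
print(status.read_state())
E
```

```text
scene dict_keys(['color', 'intrinsics', 'world_from_camera', 'shot']) [[409.141    0.     319.5737]
 [  0.     409.141  205.3826]
 [  0.       0.       1.    ]] [[ 0.628   0.4541 -0.632  -0.0253]
 [-0.778   0.3854 -0.4962 -0.3524]
 [ 0.0183  0.8033  0.5953  0.7006]
 [ 0.      0.      0.      1.    ]]
dial [(0.78, [355.6, 277.9, 376.8, 302.8], np.int64(342), array([366.6, 292.1])), (0.55, [213.6, 189.3, 245.0, 217.2], np.int64(683), array([229.5, 204.5]))]
polisher [(0.95, [315.8, 231.2, 452.4, 353.4], np.int64(9510), array([386.4, 286.8]))]
wheel [(0.92, [212.3, 186.4, 247.0, 217.8], np.int64(740), array([229.2, 204.6])), (0.85, [332.0, 173.0, 364.2, 198.0], np.int64(598), array([347.9, 187.4])), (0.71, [259.2, 242.9, 293.1, 279.0], np.int64(1032), array([274.8, 264.5])), (0.66, [309.2, 219.8, 339.6, 250.3], np.int64(735), array([322.2, 234.1]))]
small_wheel [(0.58, [241.7, 207.2, 268.2, 233.3], np.int64(527), array([252.5, 221.3]))]
rack [(0.92, [202.4, 201.5, 286.4, 259.3], np.int64(1778), array([244.3, 233.3]))]
pliers [(0.56, [270.0, 181.0, 326.4, 206.4], np.int64(470), array([29
[... 1093 characters left out ...]
60.9, 187.5], np.int64(787), array([247.2, 150.6]))]
marker [(0.55, [194.9, 141.5, 211.5, 194.5], np.int64(311), array([202.8, 167. ]))]
eraser [(0.63, [313.4, 155.5, 325.4, 174.2], np.int64(146), array([318.1, 166.3]))]
{'time': 0.9, 'q': array([ 1.2311,  0.2639,  1.604 , -0.    ,  1.2737, -0.0369]), 'joint_vel': array([ 0.0009,  0.    , -0.0004, -0.001 ,  0.0008, -0.0003]), 'joint_torque': array([  0.0006, -51.5065, -36.7722,  -0.    ,   0.0007,  -0.0001]), 'tool_pos': array([0.2013, 0.6443, 0.2313]), 'tcp_rot': array([ 0.4739,  3.1056, -0.    ]), 'wrist_force': array([-0.2463,  0.2531,  0.3597]), 'torque': array([ 0.0169, -0.0145, -0.0081]), 'grip_force': 0.0, 'width': 0.9986924435043392}
```

View pics/top.png

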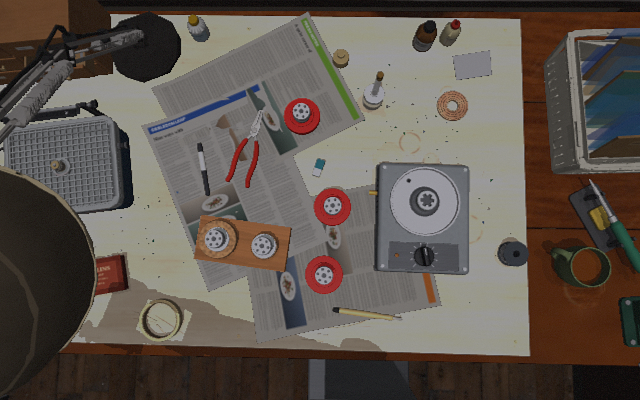

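View pics/scene.png

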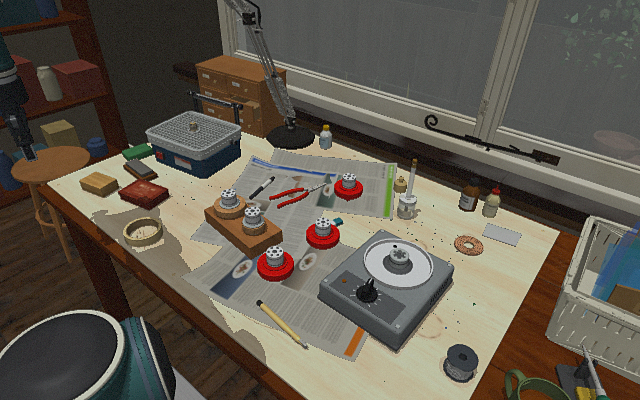

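Top view: the candidate wheels are the cork one in the rack at (217,238), the small one in the rack at (263,245), and red ones at (302,115), (332,206) and (323,274). The one at (217,238) fits, since it is cork, the larger, and in the rack. I'll confirm this in a crop.

Run:
```python
from h import *
np.set_printoptions(precision=4,suppress=True)
b=read_camera('top')
im=b['color']
c1=cv2.resize(im[205:275,190:295],None,fx=5,fy=5,interpolation=cv2.INTER_CUBIC)
c2=cv2.resize(im[155:280,370:475],None,fx=4.5,fy=4.5,interpolation=cv2.INTER_CUBIC)
H=max(c1.shape[0],c2.shape[0]);W=c1.shape[1]
o=np.zeros((H,800,3),np.uint8);
c1=cv2.resize(c1,(325,int(c1.shape[0]*325/W)));o[:c1.shape[0],:325]=c1;o[:c2.shape[0],327:327+c2.shape[1]]=c2[:,:473]
save(o,'crop1')
for n,u,v,z in [('dial',423.4,256.1,.09),('socket',427,201,.092),('wheelhubtop',217,238,.097),('small',263.3,244.5,.095)]:
    print(n,atz(b,u,v,z))
for u,v in [(379,163),(469,164),(469,273),(376,271)]: print(atz(b,u,v,.062))
```

```text
dial [ 0.4761 -0.0802  0.09  ]
socket [ 0.5923 -0.0888  0.092 ]
wheelhubtop [0.5073 0.3554 0.097 ]
small [0.4952 0.257  0.095 ]
[0.6786 0.0093 0.062 ]
[ 0.6785 -0.1881  0.062 ]
[ 0.4415 -0.1827  0.062 ]
[0.4424 0.016  0.062 ]
```

View pics/crop1.png

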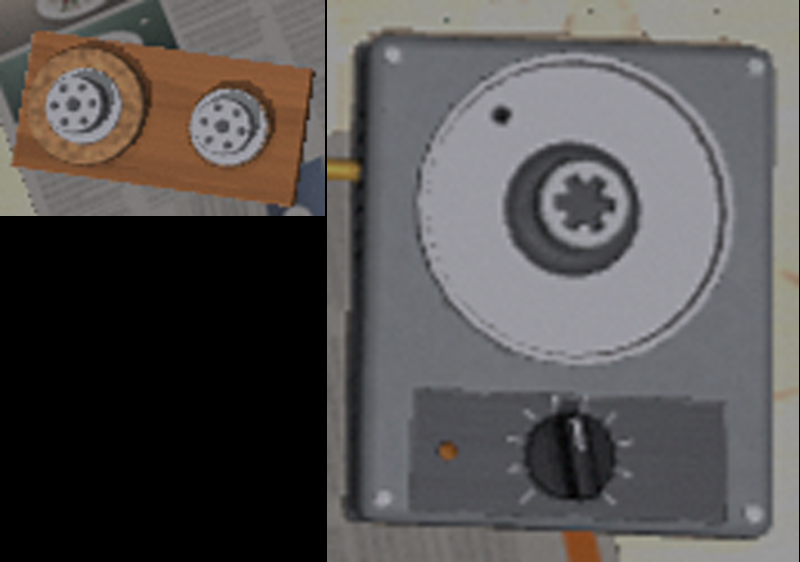

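The crop confirms it: the left cork wheel (top view 217,238) is clearly larger than its neighbour at (263,245). The dial's white line points almost straight up, so about 125° anticlockwise to off. I'm moving over to the dial.

Call:
drive_tool --pt "0 0 0 -0.024 -0.0307 0 1" --pt "0 0 0 -0.024 -0.0307 0 1" --pt "0 0 0 -0.024 -0.0307 0 1" --pt "0 0 0 -0.024 -0.0307 0 1" --pt "0 0 0 -0.024 -0.0307 0 1" --pt "0 0 0 -0.024 -0.0307 0 1" --pt "0 0 0 -0.024 -0.0307 0 1" --pt "0 0 0 -0.024 -0.0307 0 1"

```text
time: 1.62
tool_pos: [0.3116, 0.3509, 0.2315]
tcp_rot: [0.473, 3.105, 0.001]
wrist_force: [1.1, -0.5, -0.1]
width: 0.999
grip_force: 0.0
```

Call:
drive_tool --pt "0 0 0 -0.024 -0.0307 0 1" --pt "0 0 0 -0.024 -0.0307 0 1" --pt "0 0 0 -0.024 -0.0307 0 1" --pt "0 0 0 -0.024 -0.0307 0 1" --pt "0 0 0 -0.024 -0.0307 0 1" --pt "0 0 0 -0.024 -0.0307 0 1" --pt "0 0 0 -0.024 -0.0307 0 1" --pt "0 0 0 -0.024 -0.0307 0 1"

```text
time: 2.28
tool_pos: [0.4217, 0.0591, 0.2318]
tcp_rot: [0.474, 3.104, 0.001]
wrist_force: [0.9, 0.5, 0.1]
width: 0.998
grip_force: 0.0
```

Call:
drive_tool --pt "0 0 0 -0.024 -0.0307 0 1" --pt "0 0 0 -0.024 -0.0307 0 1" --pt "0 0 0 -0.024 -0.0307 0 1" --pt "0 0 0 -0.024 -0.0307 0 1" --pt "0 0 7 0 0 0 1" --pt "0 0 7 0 0 0 1" --pt "0 0 7 0 0 0 1" --pt "0 0 7 0 0 0 1"

```text
time: 2.95
tool_pos: [0.4764, -0.0855, 0.2313]
tcp_rot: [1.222, 2.894, 0.0]
wrist_force: [-0.0, 0.7, 0.3]
width: 0.999
grip_force: 0.0
```

Call:
drive_tool --pt "0 0 7 0 0 0 1" --pt "0 0 7 0 0 0 1" --pt "0 0 7 0 0 0 1" --pt "0 0 7 0 0 0 1" --pt "0 0 7 0 0 0 1" --pt "0 0 7 0 0 0 1" --pt "0 0 7 0 0 0 1" --pt "0 0 7 0 0 0 1"

```text
time: 3.62
tool_pos: [0.4764, -0.0849, 0.2315]
tcp_rot: [2.436, 1.983, 0.0]
wrist_force: [0.2, 0.0, -0.6]
width: 0.998
grip_force: 0.0
```

Call:
drive_tool --pt "0 0 7 0 0 0 1" --pt "0 0 7 0 0 0 1" --pt "0 0 7 0 0 0 1" --pt "0 0 7 0 0 0 1" --pt "0 0 7 0 0 0 1" --pt "0 0 7 0 0 0 1" --pt "0 0 7 0 0 0 1" --pt "0 0 7 0 0 0 1"

```text
time: 4.28
tool_pos: [0.4764, -0.0849, 0.2315]
tcp_rot: [3.082, 0.608, 0.001]
wrist_force: [0.1, -0.8, -0.2]
width: 1.002
grip_force: 0.0
```

Call:
drive_tool --pt "0 0 7 0 0 0 1" --pt "0 0 7 0 0 0 1" --pt "0 0 0 0 0 0 1"

```text
time: 4.53
tool_pos: [0.4764, -0.0849, 0.2315]
tcp_rot: [3.133, 0.232, 0.001]
wrist_force: [-1.7, -0.6, 0.1]
width: 1.002
grip_force: 0.0
```

```bash
cat >> h.py <<'E'
def wray(p,s,u,v):
    K=np.array(p['intrinsics']);M=np.array(p['mount'])
    x=(u-K[0,2]);y=(v-K[1,2]);r=np.hypot(x,y);t=r/K[0,0]
    d=np.array([np.sin(t)*x/max(r,1e-9),-np.sin(t)*y/max(r,1e-9),-np.cos(t)])
    Rt=R.from_rotvec(s['tcp_rot']).as_matrix()
    return Rt@M[:3,3]+s['tool_pos'], Rt@M[:3,:3]@d
def watz(p,s,u,v,z):
    o,d=wray(p,s,u,v);return o+d*(z-o[2])/d[2]
def rectify(p,s,cx,cy,z,half,n):
    """top-down orthographic of plane z: up=+x, left=+y"""
    K=np.array(p['intrinsics']);M=np.array(p['mount']);Rt=R.from_rotvec(s['tcp_rot']).as_matrix()
    g=np.linspace(half,-half,n);X,Y=np.meshgrid(cx+g,cy+g,indexing='ij')
    P=np.stack([X,Y,np.full_like(X,z)],-1)
    c=((P-s['tool_pos'])@Rt-M[:3,3])@M[:3,:3]
    a,b,f=c[...,0],-c[...,1],-c[...,2];q=np.hypot(a,b);t=np.arctan2(q,f)*K[0,0]
    return cv2.remap(p['color'],(K[0,2]+t*a/q).astype('f4'),(K[1,2]+t*b/q).astype('f4'),cv2.INTER_CUBIC)
E
python3 - <<'E'
from h import *
np.set_printoptions(precision=4,suppress=True)
s=status.read_state();p=read_camera('wrist')
print(s['time'],s['tool_pos'],s['tcp_rot'],s['q'],s['wrist_force']);print(p['intrinsics'],p['mount'])
A=rectify(p,s,.476,-.084,.094,.04,400);B=rectify(p,s,.592,-.088,.092,.04,400)
save(np.hstack([A,B]),'w1')
E
```

```text
4.5333 [ 0.4764 -0.0849  0.2315] [3.1329 0.2322 0.0005] [-0.2279 -0.1039  1.9992  0.      1.2459  1.195 ] [-1.6921 -0.5512  0.1327]
[[309.7069   0.     316.2568]
 [  0.     309.7069 198.8517]
 [  0.       0.       1.    ]] [[ 0.0007  0.9529  0.3032  0.0776]
 [ 1.     -0.001   0.0008  0.0002]
 [ 0.0011  0.3032 -0.9529 -0.1424]
 [ 0.      0.      0.      1.    ]]
```

View pics/w1.png

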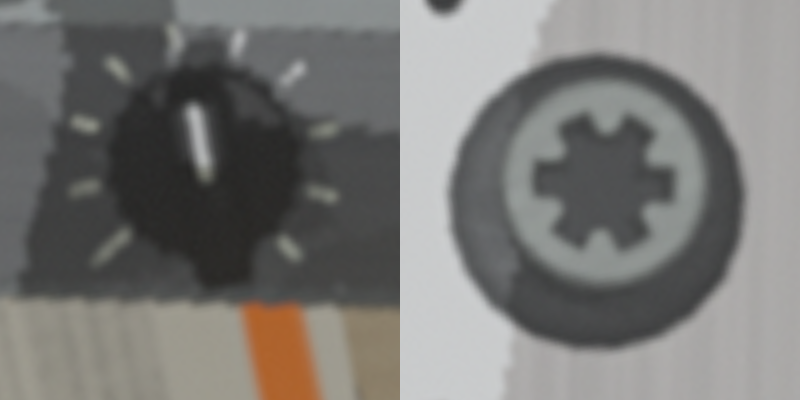

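Rectified wrist view: the dial's white line runs (193,108)–(204,177), giving bar yaw ≈ 9° and an axis near (0.4757, -0.0848), right under the tool. The socket centre is ≈ (0.5955, -0.0887). Descending and gripping the dial.

Call:
drive_tool --pt "0 0 0.5 -0.0007 0 0.0375 0.5" --pt "0 0 0 0 0 0.0375 0.5" --pt "0 0 0 0 0 0.0375 0.5" --pt "0 0 0 0 0 0.03 0.5" --pt "0 0 0 0 0 0.0155 0.5" --pt "0 0 0 0 0 0 0.5"

```text
time: 5.08
tool_pos: [0.4728, -0.0845, 0.0698]
tcp_rot: [-3.132, -0.228, 0.01]
wrist_force: [0.4, -0.2, 0.8]
width: 0.501
grip_force: 0.0
```

Call:
drive_tool --pt "0 0 0 0 0 0 0" --pt "0 0 0 0 0 0 0" --pt "0 0 0 0 0 0 0" --pt "0 0 0 0 0 0 0" --pt "0 0 0 0 0 0 0" --pt "0 0 0 0 0 0 0" --force 30

```text
time: 5.58
tool_pos: [0.4771, -0.0859, 0.075]
tcp_rot: [3.132, 0.224, 0.005]
wrist_force: [-0.3, -4.6, 6.1]
width: 0.129
grip_force: 35.0
```

Call:
drive_tool --pt "0 0 -7 0 0 0 0" --pt "0 0 -7 0 0 0 0" --pt "0 0 -7 0 0 0 0" --pt "0 0 -7 0 0 0 0" --pt "0 0 -7 0 0 0 0" --pt "0 0 -7 0 0 0 0" --pt "0 0 -7 0 0 0 0" --pt "0 0 -7 0 0 0 0"

```text
time: 6.25
tool_pos: [0.4769, -0.0856, 0.0751]
tcp_rot: [2.655, 1.675, 0.002]
wrist_force: [-1.7, -2.1, 8.0]
width: 0.133
grip_force: 35.2
```

Call:
drive_tool --pt "0 0 -7 0 0 0 0" --pt "0 0 -7 0 0 0 0" --pt "0 0 -7 0 0 0 0" --pt "0 0 -7 0 0 0 0" --pt "0 0 -7 0 0 0 0" --pt "0 0 -7 0 0 0 0" --pt "0 0 -7 0 0 0 0" --pt "0 0 0 0 0 0 0"

```text
time: 6.92
tool_pos: [0.4765, -0.0856, 0.0751]
tcp_rot: [1.722, 2.625, -0.0]
wrist_force: [-1.7, -3.8, 7.8]
width: 0.135
grip_force: 35.3
```

```bash
python3 -c "
from h import *
s=status.read_state();print(s['q'],s['torque'],s['tcp_rot'],s['wrist_force'])"
```

```text
[-2.28755142e-01  5.90766622e-02  2.15370011e+00 -9.19125396e-04
  9.26979943e-01 -6.37934997e-01] [-0.56340192  0.55968657  0.04319659] [ 1.72198330e+00  2.62525426e+00 -9.01606255e-05] [-1.73799424 -3.80164971  7.80666531]
```

Call:
drive_tool --pt "0 0 -5 0 0 0 0" --pt "0 0 -5 0 0 0 0" --pt "0 0 -5 0 0 0 0" --pt "0 0 -3 0 0 0 0" --pt "0 0 -2 0 0 0 0" --pt "0 0 -1 0 0 0 0" --pt "0 0 0 0 0 0 0"

```text
time: 7.5
tool_pos: [0.4765, -0.0858, 0.075]
tcp_rot: [1.223, 2.892, -0.001]
wrist_force: [-3.3, -3.8, 8.9]
width: 0.128
grip_force: 35.6
```

```bash
python3 -c "
from h import *
s=status.read_state();print(s['q'],s['torque'],s['tcp_rot'],s['wrist_force'],2*np.degrees(np.arctan2(*s['tcp_rot'][1::-1])))"
```

```text
[-2.29028241e-01  5.90979298e-02  2.15380852e+00 -9.59039669e-04
  9.26818411e-01 -9.99111423e-01] [-0.73782434  0.5623769  -0.39332946] [ 1.22282575e+00  2.89169829e+00 -6.87288830e-04] [-3.26674619 -3.80444069  8.90286665] 134.15546546209265
```

The end stop is felt: torque jumped to 0.39 N m at 134°. One small extra nudge, then release and rise.

Call:
drive_tool --pt "0 0 -1 0 0 0 0" --pt "0 0 0 0 0 0 0" --pt "0 0 0 0 0 0 0.4" --pt "0 0 0 0 0 0 0.4" --pt "0 0 0 0 0 -0.015 0.4" --pt "0 0 0 0 0 -0.04 0.4" --pt "0 0 0 0 0 -0.04 0.6" --pt "0 0 0 0 0 -0.04 1"

```text
time: 8.17
tool_pos: [0.4746, -0.0842, 0.2087]
tcp_rot: [-1.197, -2.902, -0.001]
wrist_force: [1.1, -0.4, 0.3]
width: 0.665
grip_force: 0.0
```

Call:
drive_tool --pt "0 0 0 0 0 -0.02 1" --pt "0 0 0 0 0 0 1"

```text
time: 8.33
tool_pos: [0.4794, -0.0853, 0.2347]
tcp_rot: [1.194, 2.894, 0.004]
wrist_force: [-0.2, -0.1, -0.0]
width: 0.941
grip_force: 0.0
```

Run:
```python
from h import *
np.set_printoptions(precision=4,suppress=True)
s=status.read_state();p=read_camera('wrist')
print(s['time'],s['tool_pos'],s['tcp_rot'],s['q'])
A=rectify(p,s,.476,-.085,.094,.04,400);B=rectify(p,s,.595,-.0887,.092,.02,400)
save(np.hstack([A,B]),'w2')
```

```text
8.3333 [ 0.4794 -0.0853  0.2347] [1.1935 2.8943 0.004 ] [-0.2278 -0.1075  1.9965  0.0008  1.2415 -1.0166]
```

View pics/w2.png

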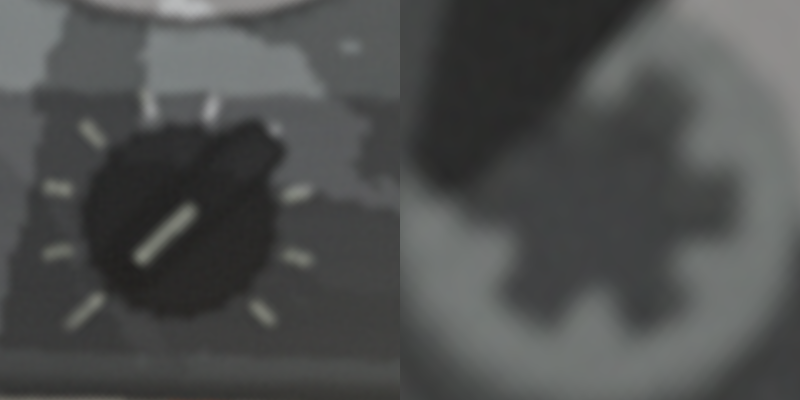

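The white line now points at the long lower-left tick (75,310 in the left half), so the dial is off. Now to the wheel.

Call:
drive_tool --pt "0 0 0 0.024 0.0278 0 1" --pt "0 0 0 0.024 0.0278 0 1" --pt "0 0 0 0.024 0.0278 0 1" --pt "0 0 0 0.024 0.0278 0 1" --pt "0 0 0 0.024 0.0278 0 1" --pt "0 0 0 0.024 0.0278 0 1" --pt "0 0 0 0.024 0.0278 0 1" --pt "0 0 0 0.024 0.0278 0 1"

```text
time: 9.05
tool_pos: [0.4946, 0.2098, 0.2256]
tcp_rot: [-1.196, -2.901, 0.004]
wrist_force: [0.8, 0.4, 0.9]
width: 0.998
grip_force: 0.0
```

Call:
drive_tool --pt "0 0 0 0.024 0.0278 0 1" --pt "0 0 0 0.024 0.0278 0 1" --pt "0 0 0 0.024 0.0278 0 1" --pt "0 0 0 0.024 0.0278 0 1" --pt "0 0 0 0 0 0 1" --pt "0 0 0 0 0 0 1" --pt "0 0 0 0 0 0 1"

```text
time: 9.63
tool_pos: [0.5054, 0.354, 0.2259]
tcp_rot: [-1.196, -2.903, 0.006]
wrist_force: [-0.1, 0.2, 0.3]
width: 1.002
grip_force: 0.0
```

Run:
```python
from h import *
np.set_printoptions(precision=4,suppress=True)
s=status.read_state();p=read_camera('wrist')
print(s['time'],s['tool_pos'],s['tcp_rot'],s['q'],2*np.degrees(np.arctan2(*s['tcp_rot'][1::-1])))
A=rectify(p,s,.507,.355,.097,.03,400);B=rectify(p,s,.503,.305,.067,.09,400)
save(np.hstack([A,B]),'w3')
```

```text
9.6333 [0.5054 0.354  0.2259] [-1.196  -2.9026  0.0057] [ 0.5708  0.1617  1.7368 -0.0002  1.2474 -0.2183] -224.78843362089805
```

View pics/w3.png

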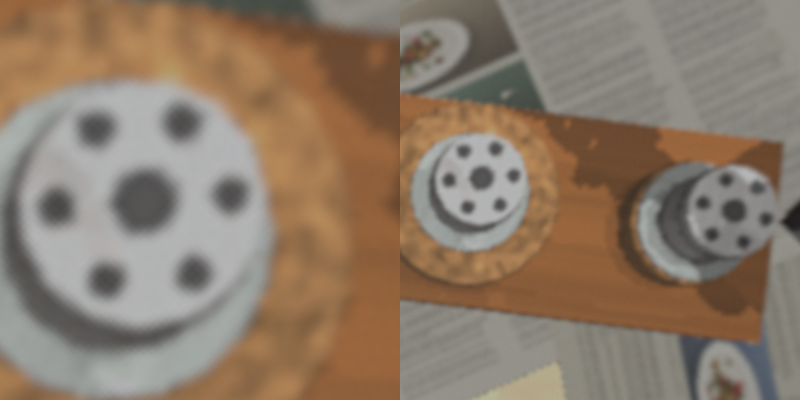

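Hub centre is at (145,204) in the left crop, so (0.506, 0.363). The screws are 4° anticlockwise of image-right, so the wheel only needs about −6.5° to face the socket's keyways. Descending.

Call:
drive_tool --pt "0 0 0 0.0059 0.0071 0.03 1" --pt "0 0 0 0 0 0.035 1" --pt "0 0 0 0 0 0.035 1" --pt "0 0 0 0 0 0.03 1" --pt "0 0 0 0 0 0.02 1" --pt "0 0 0 0 0 0 1" --pt "0 0 0 0 0 0 1" --pt "0 0 0 0 0 0 1"

```text
time: 10.35
tool_pos: [0.5087, 0.3635, 0.0798]
tcp_rot: [1.2, 2.902, 0.003]
wrist_force: [1.2, -0.5, -0.2]
width: 1.006
grip_force: 0.0
```

Call:
drive_tool --pt "0 0 0 0.0018 -0.0018 0.008 1" --pt "0 0 0 0 0 0 1" --pt "0 0 0 0 0 0 0" --pt "0 0 0 0 0 0 0" --pt "0 0 0 0 0 0 0" --pt "0 0 0 0 0 0 0" --pt "0 0 0 0 0 0 0" --pt "0 0 0 0 0 0 0" --force 60

```text
time: 11.02
tool_pos: [0.5056, 0.3643, 0.071]
tcp_rot: [1.198, 2.903, 0.002]
wrist_force: [0.4, -0.0, 3.0]
width: 0.424
grip_force: 60.1
```

Call:
drive_tool --pt "0 0 0 0 0 -0.015 0" --pt "0 0 0 0 0 -0.03 0" --pt "0 0 0 0 0 -0.035 0" --pt "0 0 0 0 0 -0.035 0" --pt "0 0 0 0 0 -0.035 0" --pt "0 0 0 0 0 0 0" --pt "0 0 0 0 0 0 0" --pt "0 0 0 0 0 0 0"

```text
time: 11.68
tool_pos: [0.5042, 0.3633, 0.2189]
tcp_rot: [-1.198, -2.903, 0.003]
wrist_force: [-0.2, -1.2, -2.8]
width: 0.425
grip_force: 61.6
```

```bash
cat >> h.py <<'E'
def toolxyz(s,d): return R.from_rotvec(s['tcp_rot']).inv().apply(d)
E
python3 - <<'E'
from h import *
np.set_printoptions(precision=4,suppress=True)
s=status.read_state()
print(s['tool_pos'],s['tcp_rot'],s['wrist_force'],s['torque'],s['width'],s['grip_force'])
print(toolxyz(s,np.array([.5955,-.0888,s['tool_pos'][2]])-s['tool_pos']))
E
```

```text
[0.5042 0.3633 0.2189] [-1.1979 -2.9029  0.0029] [-0.1791 -1.217  -2.7703] [-0.0077  0.0383 -0.025 ] 0.4245048477198942 61.63423776626587
[-0.3835 -0.2561  0.0004]
```

Call:
drive_tool --pt "0 0 0 -0.032 -0.0213 0 0" --pt "0 0 0 -0.032 -0.0213 0 0" --pt "0 0 0 -0.032 -0.0213 0 0" --pt "0 0 0 -0.032 -0.0213 0 0" --pt "0 0 0 -0.032 -0.0213 0 0" --pt "0 0 0 -0.032 -0.0213 0 0" --pt "0 0 0 -0.032 -0.0213 0 0" --pt "0 0 0 -0.032 -0.0213 0 0"

```text
time: 12.35
tool_pos: [0.5642, 0.0605, 0.2167]
tcp_rot: [-1.196, -2.899, 0.004]
wrist_force: [0.3, 0.2, -2.5]
width: 0.423
grip_force: 61.6
```

Call:
drive_tool --pt "0 0 0 -0.032 -0.0213 0 0" --pt "0 0 0 -0.032 -0.0213 0 0" --pt "0 0 0 0 0 0 0" --pt "0 0 0 0 0 0 0" --pt "0 0 0 0 0 0 0"

```text
time: 12.77
tool_pos: [0.58, -0.0129, 0.2175]
tcp_rot: [-1.198, -2.899, 0.002]
wrist_force: [0.3, -0.3, -3.1]
width: 0.422
grip_force: 61.5
```

Run:
```python
from h import *
np.set_printoptions(precision=4,suppress=True)
def ph(im,cx,cy,r):
    a=np.radians(np.arange(0,360,.5));v=cv2.remap(cv2.cvtColor(im,6).astype('f4'),(cx+r*np.cos(a)).astype('f4')[None],(cy-r*np.sin(a)).astype('f4')[None],1)[0]
    f=(v*np.exp(-6j*a)).mean();f1=(v*np.exp(-1j*a)).mean(); return np.degrees(np.angle(-f))/6,abs(f),abs(f1)
im=cv2.imread('pics/w1.png')[:,400:]
for c in((204,182),(203,181),(205,183)):
  for r in(50,56,62): print('sock',c,r,ph(im,*c,r))
im=cv2.imread('pics/w3.png')[:,:400]
for c in((145,203),(145,201),(144,202)):
  for r in(85,90): print('hub',c,r,ph(im,*c,r))
s=status.read_state();p=read_camera('wrist')
print(s['tool_pos'],s['tcp_rot'],s['q'])
A=rectify(p,s,.5955,-.0888,.092,.03,400)
save(np.hstack([A,cv2.resize(p['color'],(640,400))[:,120:520]]),'w4')
```

```text
sock (204, 182) 50 (np.float64(3.0875568310733343), np.float64(10.371832054806896), np.float64(1.828640065533335))
sock (204, 182) 56 (np.float64(3.065368663808), np.float64(18.171085647850497), np.float64(1.4499377339591073))
sock (204, 182) 62 (np.float64(2.9464975919202394), np.float64(21.02579957673391), np.float64(1.0770932513074467))
sock (203, 181) 50 (np.float64(3.1678038695463204), np.float64(10.492077828916072), np.float64(1.3000971172434659))
sock (203, 181) 56 (np.float64(3.0956946203971083), np.float64(18.33769068810955), np.float64(1.3617317652257377))
sock (203, 181) 62 (np.float64(2.9513554781087286), np.float64(21.10738242743064), np.float64(1.0717487058793074))
sock (205, 183) 50 (np.float64(3.06083164530895), np.float64(10.056203146845064), np.float64(2.9631432406497886))
sock (205, 183) 56 (np.float64(3.0364356602714238), np.float64(17.693150068018358), np.float64(1.8105282653118473))
sock (205, 183) 62 (np.float64(2.926894372949823), np.float64(20.62360363799025), np.float64(1.3387542467965263))
hub (145, 203) 85 (np.float64(-3.826974501401068), np.float64(26.858251660966772), np.float64(1.5244755196475996))
hub (145, 203) 90 (np.float64(-3.8255253388344683), np.float64(26.26741084202493), np.float64(2.3582841016177483))
hub (145, 201) 85 (np.float64(-3.85990203926677), np.float64(27.105605415983042), np.float64(1.667836267171723))
hub (145, 201) 90 (np.float64(-3.849676878749907), np.float64(26.594673220286325), np.float64(1.9605691448467362))
hub (144, 202) 85 (np.float64(-3.8365805475824697), np.float64(27.08907676835525), np.float64(1.6903180627191683))
hub (144, 202) 90 (np.float64(-3.8329949948225646), np.float64(26.555658634924892), np.float64(1.8029038305812854))
[ 0.58   -0.0129  0.2175] [-1.1983 -2.8986  0.0016] [-0.0655  0.0983  1.8238  0.0007  1.2246 -0.8525]
```

View pics/w4.png

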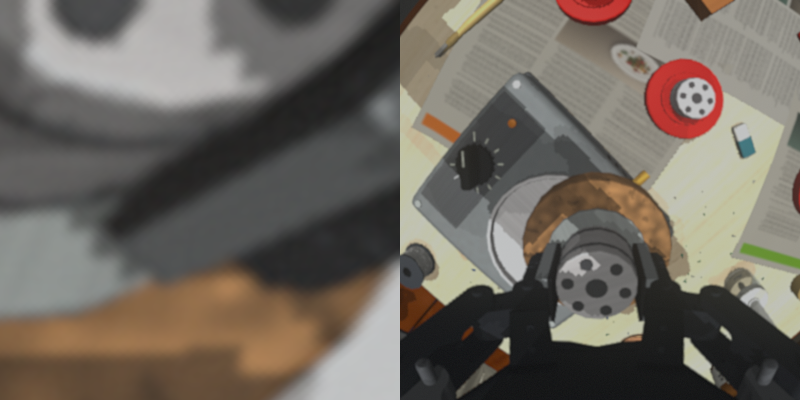

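Picture shows the wheel held straight, with its hub's centre hole at (597,288), and the dial off. I'll measure the wheel in the hand.

Run:
```python
from h import *
np.set_printoptions(precision=4,suppress=True)
s=status.read_state();p=read_camera('wrist')
t=s['tool_pos'];z=t[2]+.026
A=rectify(p,s,t[0],t[1],z,.025,400);g=cv2.cvtColor(A,7)
sc=.05/399
cc=watz(p,s,317,288,z);print('centre by eye',cc-t, toolxyz(s,cc-t))
# 7 dark holes fit: template search over centre, yaw at hole radius
best=[]
gf=cv2.GaussianBlur(g,(0,0),4).astype('f4')
u0=200-(cc[1]-t[1])/sc;v0=200-(cc[0]-t[0])/sc
for rr in np.arange(11,15.1,.5):
  for dx in range(-20,21,2):
    for dy in range(-20,21,2):
      for a in range(0,60,2):
        an=np.radians(a+60*np.arange(6));x=np.r_[u0+dx,u0+dx+rr*.001/sc*np.cos(an)].astype(int);y=np.r_[v0+dy,v0+dy-rr*.001/sc*np.sin(an)].astype(int)
        ok=(x>=0)&(x<400)&(y>=0)&(y<400)
        best.append((gf[y[ok],x[ok]].mean(),rr,dx,dy,a))
best.sort();print(best[:4])
b=best[0];c=np.array([t[0]+(200-(v0+b[3]))*sc,t[1]+(200-(u0+b[2]))*sc,z]);print('centre',c-t,toolxyz(s,c-t))
save(A,'hub')
yaw=2*np.degrees(np.arctan2(*s['tcp_rot'][1::-1]));print('toolx yaw',yaw)
```

```text
centre by eye [ 0.0016 -0.0008  0.026 ] [-0.0016  0.0005 -0.026 ]
[(np.float32(55.0), np.float64(13.0), -6, 0, 4), (np.float32(55.0), np.float64(13.0), -6, 6, 4), (np.float32(55.0), np.float64(13.0), -4, -2, 4), (np.float32(55.0), np.float64(13.0), -4, 8, 4)]
centre [ 0.0016 -0.      0.026 ] [-0.001  0.001 -0.026]
toolx yaw -224.84005880028127
```

View pics/hub.png

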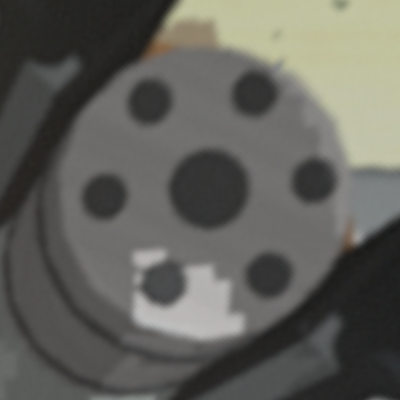

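The wheel sits straight in the hand. Hub centre is at (208,187), an offset of about −1.6 mm along tool x, with the keys at 4.4°. So the turn is +7.3° about tool z, and the TCP target is (0.5944, −0.0876).

Call:
drive_tool --pt "0 0 3.7 0 0 0 0" --pt "0 0 3.6 0 0 0 0" --pt "0 0 0 0 0 0 0" --pt "0 0 0 0 0 0 0"

```text
time: 13.2
tool_pos: [0.5813, -0.0115, 0.2199]
tcp_rot: [-1.375, -2.824, 0.0]
wrist_force: [0.1, 0.4, -3.4]
width: 0.428
grip_force: 61.5
```

Run:
```python
from h import *
np.set_printoptions(precision=4,suppress=True)
s=status.read_state()
print(s['tool_pos'],s['tcp_rot'],2*np.degrees(np.arctan2(*s['tcp_rot'][1::-1]))+360)
print(toolxyz(s,np.array([.5944,-.0876,s['tool_pos'][2]])-s['tool_pos']))
```

```text
[ 0.5813 -0.0115  0.2199] [-1.3753 -2.8239  0.0002] 128.06678227941566
[-0.068  -0.0366 -0.    ]
```

Call:
drive_tool --pt "0 0 0 -0.034 -0.0183 0 0" --pt "0 0 0 -0.034 -0.0183 0 0" --pt "0 0 0 0 0 0.03 0" --pt "0 0 0 0 0 0.03 0" --pt "0 0 0 0 0 0 0" --pt "0 0 0 0 0 0 0" --pt "0 0 0 0 0 0 0"

```text
time: 13.78
tool_pos: [0.595, -0.0885, 0.1613]
tcp_rot: [1.378, 2.822, 0.0]
wrist_force: [-0.4, -0.4, -2.3]
width: 0.426
grip_force: 61.6
```

```bash
cat > t.py <<'E'
from h import *
np.set_printoptions(precision=4,suppress=True)
s=status.read_state()
print(s['time'],s['tool_pos'],2*np.degrees(np.arctan2(*s['tcp_rot'][1::-1]))%360,s['wrist_force'],s['torque'],s['grip_force'])
print('err tool',toolxyz(s,np.array([.5944,-.0876,s['tool_pos'][2]])-s['tool_pos']))
E
python3 t.py
```

```text
13.7833 [ 0.595  -0.0885  0.1613] 127.94560577285768 [-0.4137 -0.3839 -2.2824] [ 0.0347 -0.0348 -0.0018] 61.55176520347595
err tool [ 0.0011  0.     -0.    ]
```

Close enough, with a 1 mm trim along x. Lowering the nose in, down to just above the keys' contact.

Call:
drive_tool --pt "0 0 0 0.0008 0 0.007 0" --pt "0 0 0 0 0 0.007 0" --pt "0 0 0 0 0 0.005 0" --pt "0 0 0 0 0 0.003 0" --pt "0 0 0 0 0 0 0" --pt "0 0 0 0 0 0 0"

```text
time: 14.28
tool_pos: [0.5939, -0.0883, 0.1381]
tcp_rot: [-1.38, -2.822, 0.0]
wrist_force: [0.5, 0.5, -2.6]
width: 0.423
grip_force: 61.6
```

```bash
python3 t.py
```

```text
14.2833 [ 0.5939 -0.0883  0.1381] 127.86214254890405 [ 0.5405  0.4575 -2.6166] [0.0003 0.0068 0.025 ] 61.552544832229614
err tool [ 0.0002  0.0009 -0.    ]
```

Call:
drive_tool --pt "0 0 0 0 0 0.002 0" --pt "0 0 0 0 0 0.002 0" --pt "0 0 0 0 0 0 0" --pt "0 0 0 0 0 0 0"

```text
time: 14.62
tool_pos: [0.5939, -0.0885, 0.1341]
tcp_rot: [-1.381, -2.822, 0.0]
wrist_force: [0.0, -0.5, -2.3]
width: 0.426
grip_force: 61.6
```

```bash
python3 t.py
```

```text
14.6167 [ 0.5939 -0.0885  0.1341] 127.84604350872706 [ 0.0048 -0.5488 -2.2597] [ 0.016   0.0067 -0.0052] 61.55246615409851
err tool [ 0.0004  0.001  -0.    ]
```

The keys are past the rim with no contact force, so the splines have meshed. Grip up, then press against the ejector.

Call:
drive_tool --pt "0 0 0 0 0 0.002 0" --pt "0 0 0 0 0 0.002 0" --pt "0 0 0 0 0 0.002 0" --pt "0 0 0 0 0 0.002 0" --pt "0 0 0 0 0 0 0" --pt "0 0 0 0 0 0 0" --force 100

```text
time: 15.12
tool_pos: [0.5945, -0.0886, 0.1272]
tcp_rot: [1.38, 2.821, 0.0]
wrist_force: [-1.2, 0.7, 4.9]
width: 0.419
grip_force: 100.8
```

```bash
python3 t.py
```

```text
15.1167 [ 0.5945 -0.0886  0.1272] 127.85277651526033 [-1.1714  0.7248  4.8656] [-0.0731  0.4136 -0.0297] 100.80364108085632
err tool [ 0.0009  0.0005 -0.    ]
```

Call:
drive_tool --pt "0 0 0 0 0 0.002 0" --pt "0 0 0 0 0 0.002 0" --pt "0 0 0 0 0 0.001 0" --pt "0 0 0 0 0 0.001 0" --pt "0 0 0 0 0 0 0" --pt "0 0 0 0 0 0 0"

```text
time: 15.62
tool_pos: [0.5947, -0.0887, 0.1232]
tcp_rot: [1.38, 2.82, 0.0]
wrist_force: [-5.4, 1.1, 13.1]
width: 0.414
grip_force: 102.3
```

```bash
python3 t.py
```

```text
15.6167 [ 0.5947 -0.0887  0.1232] 127.85418923450898 [-5.405   1.058  13.1222] [-0.0333  1.1648 -0.0413] 102.27175712585449
err tool [ 0.0011  0.0005 -0.    ]
```

Call:
drive_tool --pt "0 0 0 0 0 0.001 0" --pt "0 0 0 0 0 0.001 0" --pt "0 0 0 0 0 0 0" --pt "0 0 0 0 0 0 0" --pt "0 0 0 0 0 0 0"

```text
time: 16.03
tool_pos: [0.5948, -0.0888, 0.1231]
tcp_rot: [1.38, 2.82, 0.0]
wrist_force: [-9.5, 1.3, 22.5]
width: 0.414
grip_force: 103.3
```

```bash
python3 t.py
```

```text
16.0333 [ 0.5948 -0.0888  0.1231] 127.85639898992115 [-9.4883  1.2528 22.4795] [ 0.003   1.9097 -0.024 ] 103.27561855316162
err tool [ 0.0012  0.0004 -0.    ]
```

Call:
drive_tool --pt "0 0 0 0.0009 -0.0012 0 0" --pt "0 0 0 0 0 0 0" --pt "0 0 0 0 0 0 0" --pt "0 0 0 0 0 0 0"

```text
time: 16.37
tool_pos: [0.5947, -0.0888, 0.1231]
tcp_rot: [1.379, 2.817, 0.002]
wrist_force: [-6.1, 1.3, 19.4]
width: 0.414
grip_force: 102.9
```

```bash
python3 t.py
python3 - <<'E'
from h import *
p=read_camera('scene');save(cv2.resize(p['color'][160:360,250:480],None,fx=3,fy=3,interpolation=2),'end')
E
```

```text
16.3667 [ 0.5947 -0.0888  0.1231] 127.85776364630784 [-6.1481  1.3411 19.4132] [ 0.0474  1.3128 -0.0017] 102.88576483726501
err tool [ 0.0011  0.0005 -0.    ]
```

View pics/end.png

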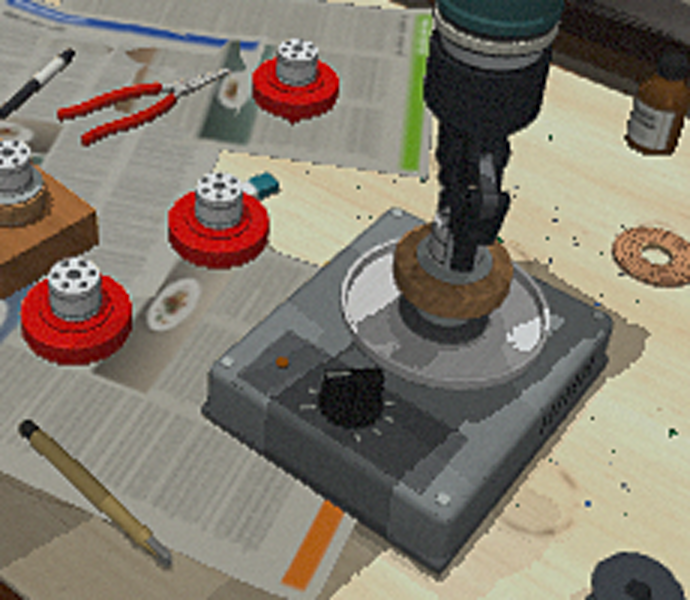

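The wheel sits level and flange-down on the socket at (450,300), the dial at (350,395) is at off, and nothing else has been disturbed. The height holds at a hard stop while pushing about 20 N down, so I'm handing it in.

```bash
python3 -c "
from workcell import workorder
print(workorder.finish_job())"
```

```text
the job is handed in; nothing more can be done
None
```

The speed dial is off, and the large cork wheel is meshed and pressed fully home in the drive socket, still gripped and held down with about 20 N; the job is handed in, and its verdict was not shown.

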